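# Roll the games tube clear of the tin's latch

### The job

The cardboard tube lies close against the latch side of the aluminium tin, so the latch has no room to swing down. With your fingertips, push on the top of the tube so that it rolls straight away from the tin, and stop it about midway between the tin and the marble jar, leaving a hand's width (about 10 cm) of clear shelf on each side. Roll it on the shelf without gripping, lifting or shoving it from the side, leave everything else where it is, with the latch shut, and take your hand away with the tube lying still.

Things in the scene. Friction and masses are not known exactly. Their poses are not given: they have to be found in the camera images.
- tube: Closed cardboard tube with metal end discs and a blank paper wrapper round its middle: a plain cylinder 76 mm across, 180 mm long, 0.25 to 0.5 kg, lying parallel to the tin's latch side. Origin at its centre, on its axis; x along it. It rolls on the shelf without slipping and soon stops by itself; fingertips grip its top by friction, and its top travels twice as far as its centre.
- tube_far (a point): centre of the tube's end disc on +x of the tube, 90 mm from its origin: the end farther from the robot
- tube_near (a point): centre of the tube's end disc on -x of the tube, 90 mm from its origin: the end nearer the robot
- tin: Grey aluminium hinged tin, loose, 180 mm (its x) by 120 mm (its y) by 70 mm high, 0.9 kg; origin at the centre of its underside. Its +y side carries the latch and faces the tube and, beyond it, the marble jar. The shut latch with its lip stands out to y = 68 mm from the origin; clear shelf is measured from there.
- latch (a joint): angle of the tin's latch, a small steel plate hinged at its foot: 0 shut (upright), grows to 1.7 rad as it swings out and down
- jar: Glass jar of marbles with an aluminium screw cap, standing, loose, 80 mm in diameter, 132 mm tall, 0.8 kg; origin at the centre of its underside. It stands off the tin's +y side, opposite the middle of the tube, with about 28 to 31 cm of shelf between the latch and its glass.
- cup: Black plastic dice cup, standing open side up, loose, 80 mm across the rim, 95 mm tall; origin at the centre of its underside. It stands beyond the tube's far end or behind the tin; to be left alone.
- timer: Yellow round game timer with a small toggle switch on top, loose, 84 mm across, 51 mm tall; origin at the centre of its underside. It stands beyond the tube's far end or behind the tin, where the cup is not; to be left alone.
There are look-alikes about, which are no part of the job. What is shaped like the tube but pink is not meant.

How it is judged:
By the outcome, as a careful person would: the job done as asked, in the order asked, and still so for the second after the job is handed in, with the robot touching nothing.
It also fails if it takes over 48 s, if anything falls off the work surface, if the arm or the gripper's body presses on something with over 40 N, if the wrist force passes 120 N, or if a joint passes its speed limit or range.

### The arm

A 7-joint arm with a two-finger parallel gripper is mounted at the origin on the work surface. World frame = base frame: x ahead of the robot, y to its left, z up, the work surface at z = 0. Lengths are in m, angles in rad, forces in N, time in s.
With the tool pointing down it reaches from about 0.425 to 0.825 m from the base axis. Payload 3.6 kg.
Tool frame: the origin (TCP) lies midway between the tips of the shut fingers; the grasp point (between the pads) lies 19 mm behind it; z points along the fingers, y is the line along which they close (so a half turn about z gives the same grasp; the last joint's range is limited). The gripper opens to 85 mm and grips with 20 to 120 N. Pads are 22 mm wide; open, the fingers measure 114 mm over their backs; the gripper's body (76 mm by 85 mm) begins 54 mm behind the grasp point. The pads swing forward as they close: fully open they stand 13 mm farther back than shut.
Start: joints at [1.212, 0.615, -0.013, 1.423, 0.008, 1.103, -0.04], TCP at [0.212, -0.614, 0.231] pointing down, gripper open.
Joint ranges: [-3.12, 3.12], [-0.3, 2.06], [-1.34, 1.32], [0.26, 2.42], [-1.36, 4.5], [0.01, 1.98], [-2.84, 2.84]. Speed limits (rad/s): [2.79, 2.79, 3.14, 3.14, 3.14, 3.14, 3.14].

### API

Orientations are given as a 3x3 rotation matrix whose columns are the frame's x, y, z axes.
In Python, from rig import * gives the robot as it stands.
- The arm moves only by the tool step_arm, never from a script. Its argument "deltas" is one flat list of numbers, 5 for each row, row after row: the shift along the tool's x, y, z normalised to -1 to 1, where 1 is 0.02 m, then the turn about the tool's z normalised to -1 to 1, where 1 is 0.1 rad, then the opening, from 0 (shut) to 1 (fully open). A call has 1 to 8 rows; each row shifts and turns the commanded pose from where the row before left it, along the tool's axes as they then stand; what a row does not reach is not made up. A row lasts 1/8 s, in which the tool goes at most 62.5 mm and 10.7 degrees, less where a joint would pass 70% of its speed; a pose out of reach is approached as far as the arm can. A call with a number of a shift or a turn outside -1 to 1 is refused whole. A call with a gripper value outside its range is refused whole. The fingers move at their own pace and stop on an object; "newtons" is the grip in N (left out, the last holds). Time passes only in rows, so rows that do not move let the fingers close. It gives the time, the measured TCP pose, the force, the opening and the grip force at its end, in the units of the state.
- observe(): the state, without advancing time (a new reading comes with each control period).
- read_camera(name): name is "scene" or "top" or "wrist"; returns (picture, depth): 480x640x3 uint8, red, green, blue; 480x640 float32, m along the optical axis (not along the pixel's ray), 0 where there is no reading.
- calibration(name): a dict with "vfov" (degrees; the focal length in pixels is half the picture's height over the tangent of half this angle, whatever the lens; pixels are square), "cx", "cy" (the principal point, pixels), "cam_to_world" (4x4, takes a point from camera to world coordinates); the wrist camera has in their place "hand_eye" (4x4, takes a point from camera to tool coordinates, whose origin is the TCP and whose axes are the flange's). Camera axes: x right, y down, z forward; pixel columns grow to the right and rows downward; lengths in m; the calibration is good to about 2 mm. A picture is of the moment at which its call begins: read the wrist's pose just before it. calibration takes no time and is no camera call.
- close_job(): hands the job in; it is judged then, once.
The state is a dict: "clock": time; "joint_pos": joint angles; "qvel": joint speeds; "tau": joint torques, N m; "tool_pos": TCP position; "eef_rot": TCP orientation; "ft_force": force on the tool from outside, world axes, zero at the start; "moment": the same for the moment, N m; "gripper_width": opening from 0.0 (shut) to 1.0 (fully open); "gripper_force": force on a finger pad.
Only numpy, scipy, OpenCV 4.12 (cv2) and the standard library are available. Lean on these libraries where they do the work, as an engineer would, in place of code of your own. Each camera call takes 0.05 s, during which the arm holds its last target. There are 200 camera calls.

## Working session

There is one attempt and no reset: what is moved stays moved. The work goes in short steps, Python scripts to look and compute and a tool call to move; the robot and the scene stay as the last step left them, time stands still between calls to the robot, and variables do not carry over. Pictures are saved under pics/ and viewed, at most 10 in all, crops included, and the job is handed in when it is done.

Besides the shell and the picture viewer there is one more tool, called after "Call:" as name(argument=value, ...), one argument or row to a line, values as JSON. step_arm: Moves the arm, as the interface text tells. Its arguments: {"type":"object","properties":{"deltas":{"type":"array","items":{"type":"number"}},"newtons":{"type":"number"}},"required":["deltas"]}

```bash
mkdir -p pics; cat > h.py <<'E'
from rig import *
import numpy as np, cv2
def pts(name):
    s=observe(); im,d=read_camera(name); c=calibration(name)
    f=240/np.tan(np.radians(c["vfov"])/2)
    v,u=np.mgrid[0:480,0:640]
    P=np.stack([(u-c["cx"])/f*d,(v-c["cy"])/f*d,d,np.ones_like(d)],-1)
    if "cam_to_world" in c: T=c["cam_to_world"]
    else:
        W=np.eye(4);W[:3,:3]=s["eef_rot"];W[:3,3]=s["tool_pos"];T=W@c["hand_eye"]
    P=P@np.array(T).T
    P[d<=0]=np.nan
    return im,P[...,:3]
E
python3 - <<'E'
from h import *
s=observe();print(s)
for n in("top","scene"):
    im,P=pts(n);cv2.imwrite(f"pics/{n}0.png",im[...,::-1]);np.savez(f"{n}0.npz",im=im,P=P)
    print(n,calibration(n))
E
```

```text
{'clock': 0.0, 'joint_pos': array([ 1.21152112,  0.61594426, -0.01264747,  1.42495547,  0.00813119,
        1.10336222, -0.04041015]), 'qvel': array([ 1.77202684e-03,  1.00444698e-03, -1.05272878e-03, -1.27718056e-03,
       -6.87675037e-04, -9.30776337e-04, -9.25137189e-05]), 'tau': array([-6.01416123e-04, -4.69213021e+01,  2.59140842e-01, -1.71030521e+01,
        9.97280673e-03,  9.56425618e-03, -3.65604379e-06]), 'tool_pos': array([ 0.21209509, -0.61359753,  0.23010305]), 'eef_rot': array([[ 9.45107938e-01,  3.26757054e-01, -9.01293695e-04],
       [ 3.26758293e-01, -9.45104742e-01,  2.45865590e-03],
       [-4.84337872e-05, -2.61820040e-03, -9.99996571e-01]]), 'ft_force': array([0.01328975, 0.49433924, 1.06472579]), 'moment': array([-0.01939367, -0.01322095, -0.05106766]), 'gripper_force': 0.0, 'gripper_width': 1.0042288774961237}
top {'vfov': 47.27799099923896, 'cx': 315.92634653976177, 'cy': 243.48370610661308, 'cam_to_world': array([[-0.0419304 , -0.96983967,  0.24011011,  0.35272768],
       [-0.99911223,  0.04168114, -0.00611863,  0.01970508],
       [-0.00407397, -0.2401535 , -0.97072638,  1.13112414],
       [ 0.        ,  0.        ,  0.        ,  1.        ]])}
scene {'vfov': 49.64980829219727, 'cx': 318.6761208479752, 'cy': 246.07300678225604, 'cam_to_world': array([[-0.77265774,  0.50136086, -0.38940635,  1.03648962],
       [ 0.63464414,  0.59549337, -0.4925591 ,  0.56450891],
       [-0.01506096, -0.62771406, -0.77829829,  0.92984947],
       [ 0.        ,  0.        ,  0.        ,  1.        ]])}
```

View pics/top0.png

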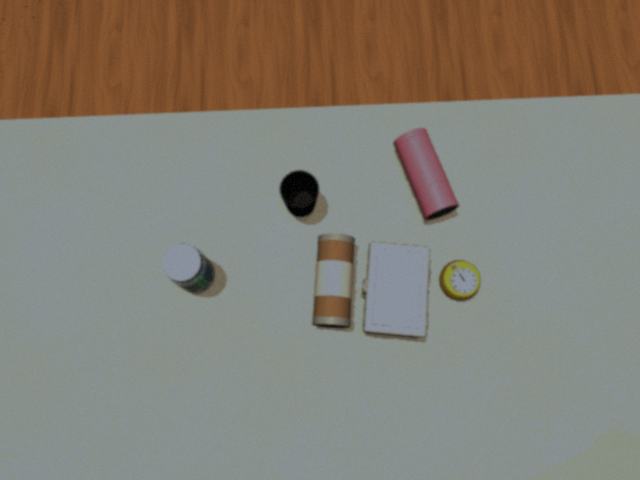

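View pics/scene0.png

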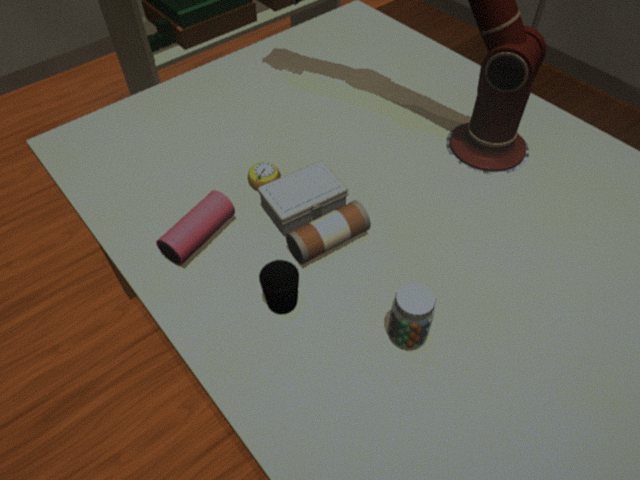

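The top view shows the brown tube at (334,280), with the tin to its right at (397,289) and its latch at (365,288). The jar is at (190,268), the cup at (300,193), the timer at (461,280), and the pink look-alike at (426,173). The tube has to roll left in the picture, which is roughly world +y.

```bash
cat > meas.py <<'E'
from h import *
def tube(im,P,side=None):
    # cylinder points: height band, near polygon of orange/white colours
    hsv=cv2.cvtColor(im,cv2.COLOR_RGB2HSV)
    o=cv2.inRange(hsv,(5,90,50),(20,255,255))>0
    x,y,z=P[...,0],P[...,1],P[...,2]
    ok=o&(z>0.03)&(z<0.1)
    return ok
def fit(P2):
    (c,(w,h),a)=cv2.minAreaRect(P2.astype(np.float32)); return c,w,h,a,cv2.boxPoints((c,(w,h),a))
E
python3 - <<'E'
from meas import *
for n in("top","scene"):
    D=np.load(n+"0.npz");im,P=D["im"],D["P"]
    x,y,z=np.moveaxis(P,-1,0)
    sh=P[(z<0.015)&(z>-0.015)&(x<.8)&(x>.3)]; print(n,"shelf z",np.nanmedian(sh[:,2]))
    ob=((z>0.03)&(z<0.2)&(x>.3)&(x<.9)&(abs(y)<.5)).astype(np.uint8)
    k,L,st,ce=cv2.connectedComponentsWithStats(ob)
    for i in range(1,k):
        if st[i,4]<150: continue
        Q=P[L==i];print(st[i],"med",np.median(Q,0).round(4),"min",np.percentile(Q,1,0).round(3),"max",np.percentile(Q,99,0).round(3))
    t=P[tube(im,P)];print("tube orange",len(t),t.min(0).round(3),t.max(0).round(3),t.mean(0).round(3))
    top=t[t[:,2]>np.percentile(t[:,2],98)-.004]
    v=cv2.fitLine(top[:,:2].astype(np.float32),cv2.DIST_HUBER,0,.01,.01).ravel();print("crest",v,"ang",np.degrees(np.arctan2(v[1],v[0])),np.percentile(t[:,2],98))
    g=P[(z>.062)&(z<.078)&(x>.35)&(x<.75)&(y>-.3)&(y<-.065)]
    print("tin",[np.round(q,4) for q in fit(g[:,:2])],len(g))
    j=P[(z>.122)&(z<.142)&(y>.1)&(y<.45)&(x<.75)]
    print("jar",cv2.minEnclosingCircle(j[:,:2].astype(np.float32)),j.mean(0),len(j))
E
```

```text
top shelf z 0.000458167752218297
[ 393  128   66   91 3186] med [ 0.7558 -0.216   0.0701] min [ 0.671 -0.273  0.034] max [ 0.85  -0.166  0.079]
[279 170  40  45 934] med [0.7409 0.0437 0.0741] min [0.685 0.006 0.031] max [0.761 0.08  0.098]
[ 312  233   43   95 3436] med [ 0.5391 -0.0173  0.0708] min [ 0.453 -0.059  0.041] max [0.632 0.023 0.079]
[ 362  242   68   96 5757] med [ 0.5164 -0.1391  0.0707] min [ 0.429 -0.206  0.052] max [ 0.608 -0.074  0.076]
[ 162  244   51   48 1793] med [0.5671 0.2574 0.131 ] min [0.536 0.227 0.034] max [0.608 0.299 0.136]
[ 441  260   39   38 1104] med [ 0.5379 -0.2763  0.0369] min [ 0.503 -0.313  0.031] max [ 0.574 -0.241  0.044]
tube orange 1374 [ 0.466 -0.239  0.031] [0.735 0.023 0.083] [ 0.542 -0.019  0.069]
crest [ 0.994471   -0.10501171  0.5387744  -0.01770518] ang -6.0278416 0.0782926230936662
tin [array([ 0.5935, -0.1658]), np.float64(0.1488), np.float64(0.3514), np.float64(71.4803), array([[ 0.4032, -0.1805],
       [ 0.7364, -0.2922],
       [ 0.7837, -0.151 ],
       [ 0.4505, -0.0394]], dtype=float32)] 6592
jar ((0.5752068161964417, 0.266
[... 448 characters left out ...]
59  260   40   49 1386] med [0.7264 0.0376 0.0696] min [0.691 0.006 0.031] max [0.766 0.082 0.096]
[ 389  282   47   63 2257] med [0.5972 0.277  0.1211] min [0.548 0.234 0.032] max [0.619 0.306 0.134]
tube orange 1293 [-0.028 -1.243  0.03 ] [0.686 0.304 0.1  ] [ 0.529 -0.056  0.064]
crest [0.06790067 0.9976921  0.5948823  0.16160768] ang 86.106575 0.09456845742914624
tin [array([ 0.5967, -0.1654]), np.float64(0.1481), np.float64(0.3463), np.float64(72.0148), array([[ 0.4091, -0.1824],
       [ 0.7385, -0.2893],
       [ 0.7843, -0.1484],
       [ 0.4549, -0.0415]], dtype=float32)] 3402
jar ((0.5804967284202576, 0.2657158672809601), 0.03756716847419739) [0.58241995 0.26814302 0.13067118] 1114
```

```bash
cat > meas.py <<'E'
from h import *
def measure(P,out=True):
    x,y,z=np.moveaxis(P,-1,0)
    ob=((z>0.03)&(z<0.2)&(x>.38)&(x<.68)&(y>-.235)&(y<.35)).astype(np.uint8)
    k,L,st,ce=cv2.connectedComponentsWithStats(ob)
    for i in range(1,k):
        if st[i,4]<500: continue
        Q=P[L==i]; h=np.percentile(Q[:,2],99)
        T=Q[Q[:,2]>np.percentile(Q[:,2],95)-.012].astype(np.float32)
        c,(w,hh),a=cv2.minAreaRect(T[:,:2])
        v=cv2.fitLine(Q[Q[:,2]>h-.006][:,:2].astype(np.float32),cv2.DIST_HUBER,0,.01,.01).ravel()
        print(i,st[i].tolist(),"h",round(h,4),"rect",np.round(c,4),round(w,4),round(hh,4),round(a,2),"line ang",round(np.degrees(np.arctan(v[1]/v[0])),2),"thru",v[2:].round(4))
E
python3 - <<'E'
from meas import *
for n in("top","scene"):
    print(n); measure(np.load(n+"0.npz")["P"])
E
```

```text
topTraceback (most recent call last):
  File "<stdin>", line 3, in <module>
  File "meas.py", line 10, in measure
    c,(w,hh),a=cv2.minAreaRect(T[:,:2])
               ~~~~~~~~~~~~~~~^^^^^^^^^
cv2.error: OpenCV(4.12.0) /io/opencv/modules/imgproc/src/convhull.cpp:143: error: (-215:Assertion failed) total >= 0 && (depth == CV_32F || depth == CV_32S) in function 'convexHull'
```

```bash
sed -i 's/minAreaRect(T\[:,:2\])/minAreaRect(np.ascontiguousarray(T[:,:2]))/; s/\[:,:2\].astype(np.float32),cv2/[:,:2].astype(np.float32).copy(),cv2/' meas.py
python3 - <<'E'
from meas import *
for n in("top","scene"):
    print(n); measure(np.load(n+"0.npz")["P"])
E
```

```text
top
2 [312, 233, 43, 95, 3436] h 0.0793 rect [ 0.5442 -0.0185] 0.0584 0.1822 82.89 line ang -6.28 thru [ 0.5423 -0.0181]
3 [362, 242, 68, 96, 5757] h 0.0756 rect [ 0.5203 -0.138 ] 0.1294 0.1806 82.24 line ang -8.19 thru [ 0.518  -0.1403]
4 [162, 244, 51, 48, 1793] h 0.1362 rect [0.5754 0.2659] 0.0716 0.0721 33.35 line ang 23.39 thru [0.5752 0.2661]
scene
1 [258, 161, 90, 68, 3565] h 0.0736 rect [ 0.5249 -0.1382] 0.1336 0.1811 81.61 line ang -7.55 thru [ 0.5281 -0.1386]
3 [286, 201, 84, 62, 2585] h 0.0769 rect [ 0.5485 -0.0152] 0.0609 0.1824 83.54 line ang -6.66 thru [ 0.5508 -0.017 ]
4 [389, 282, 47, 63, 2257] h 0.1341 rect [0.5804 0.266 ] 0.073 0.0713 60.2 line ang 55.2 thru [0.5808 0.2673]
```

Call:
step_arm(
  deltas=[0.5, -1, 0, 0.9, 0, 0.5, -1, 0, 0.9, 0, 0.5, -1, 0, 0.9, 0, 0.5, -1, 0, 0.9, 0, 0.5, -1, 0, 0.9, 0, 0.5, -1, 0, 0, 0, 0.5, -1, 0, 0, 0, 0.5, -1, 0, 0, 0],
  newtons=40,
)

```text
clock: 1.1
tool_pos: [0.2838, -0.4516, 0.2311]
eef_rot: [[0.993, -0.115, -0.0], [-0.115, -0.993, 0.0], [-0.0, -0.0, -1.0]]
ft_force: [0.4, -0.4, -0.4]
gripper_width: 0.001
gripper_force: 0.0
```

Call:
step_arm(
  deltas=[0.5, -1, 0, 0, 0, 0.5, -1, 0, 0, 0, 0.5, -1, 0, 0, 0, 0.5, -1, 0, 0, 0, 0.5, -1, 0, 0, 0, 0.5, -1, 0, 0, 0, 0.5, -1, 0, 0, 0, 0.5, -1, 0, 0, 0],
)

```text
clock: 2.1
tool_pos: [0.3817, -0.302, 0.2311]
eef_rot: [[0.993, -0.115, -0.0], [-0.115, -0.993, 0.0], [-0.0, -0.0, -1.0]]
ft_force: [-0.9, 0.3, -0.3]
gripper_width: -0.003
gripper_force: 0.0
```

Call:
step_arm(
  deltas=[0.5, -1, 0, 0, 0, 0.5, -1, 0, 0, 0, 0.5, -1, 0, 0, 0, 0.5, -1, 0, 0, 0, 0.5, -1, 0, 0, 0, 0.5, -1, 0, 0, 0, 0.5, -1, 0, 0, 0, 0.5, -1, 0, 0, 0],
)

```text
clock: 3.1
tool_pos: [0.4797, -0.1524, 0.2312]
eef_rot: [[0.993, -0.115, -0.0], [-0.115, -0.993, 0.0], [-0.0, -0.0, -1.0]]
ft_force: [0.1, 0.5, -0.7]
gripper_width: 0.002
gripper_force: 0.0
```

Call:
step_arm(
  deltas=[0.5, -1, 0, 0, 0, 0.5, -1, 0, 0, 0, 0.5, -1, 0, 0, 0, 0.5, -1, 0, 0, 0, 0.5, -1, 0, 0, 0, 0, 0, 0, 0, 0],
)

```text
clock: 3.85
tool_pos: [0.5412, -0.0576, 0.231]
eef_rot: [[0.994, -0.112, -0.0], [-0.112, -0.994, 0.001], [-0.0, -0.001, -1.0]]
ft_force: [0.5, -0.2, 1.1]
gripper_width: 0.001
gripper_force: 0.0
```

```bash
python3 - <<'E'
from meas import *
im,P=pts("wrist");cv2.imwrite("pics/w1.png",im[...,::-1]);np.savez("w1.npz",im=im,P=P)
measure(P)
E
```

```text
1 [489, 0, 61, 28, 764] h 0.0728 rect [ 0.6771 -0.2256] 0.0088 0.0177 10.82 line ang 84.91 thru [ 0.6765 -0.2282]
2 [218, 99, 94, 220, 18083] h 0.0773 rect [ 0.5462 -0.0193] 0.0574 0.181 83.61 line ang -6.47 thru [ 0.5548 -0.0202]
3 [334, 113, 172, 212, 30893] h 0.0731 rect [ 0.5227 -0.1388] 0.1301 0.1793 81.99 line ang -7.63 thru [ 0.5308 -0.1415]
```

View pics/w1.png

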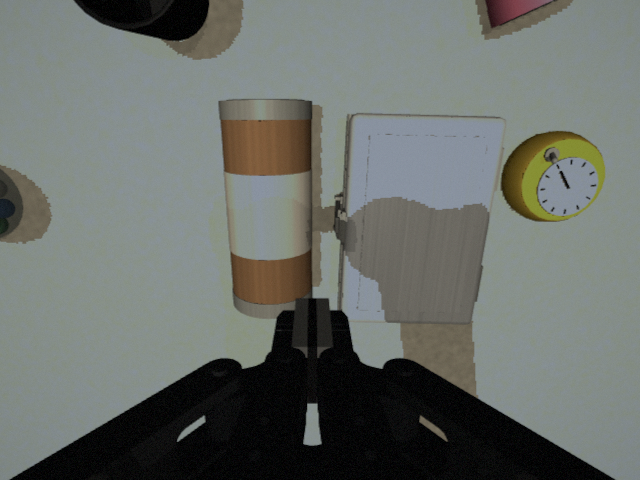

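The wrist view shows the tube (218–312, 99–318) clear of the latch at (340,205), and the shut fingertips at (313,300). I'll shift and then descend onto the crest, slightly on the tin side.

Call:
step_arm(
  deltas=[0, -0.8, 1, 0, 0, 0, -0.7, 1, 0, 0, 0, 0, 1, 0, 0, 0, 0, 1, 0, 0, 0, 0, 1, 0, 0, 0, 0, 1, 0, 0, 0, 0, 1, 0, 0, 0, 0, 0.2, 0, 0],
)

```text
clock: 4.9
tool_pos: [0.5428, -0.0317, 0.0863]
eef_rot: [[0.993, -0.118, -0.003], [-0.118, -0.993, -0.001], [-0.003, 0.001, -1.0]]
ft_force: [-0.6, 0.2, 0.1]
gripper_width: -0.002
gripper_force: 0.0
```

Call:
step_arm(
  deltas=[0, 0, 0, 0, 0, 0, 0, 0.2, 0, 0],
)

```text
clock: 5.15
tool_pos: [0.5451, -0.0306, 0.0844]
eef_rot: [[0.993, -0.117, 0.003], [-0.117, -0.993, -0.0], [0.003, -0.0, -1.0]]
ft_force: [0.1, -0.3, 1.0]
gripper_width: 0.003
gripper_force: 0.0
```

Call:
step_arm(
  deltas=[0, -0.2, 0.2, 0, 0, 0, 0, 0.1, 0, 0, 0, 0, 0, 0, 0],
)

```text
clock: 5.52
tool_pos: [0.5446, -0.0261, 0.0772]
eef_rot: [[0.993, -0.116, -0.0], [-0.116, -0.993, 0.0], [-0.0, -0.0, -1.0]]
ft_force: [0.9, -0.2, 0.3]
gripper_width: -0.0
gripper_force: 0.0
```

Call:
step_arm(
  deltas=[0, 0, 0.1, 0, 0, 0, 0, 0, 0, 0],
)

```text
clock: 5.78
tool_pos: [0.545, -0.0264, 0.076]
eef_rot: [[0.993, -0.117, 0.001], [-0.117, -0.993, -0.0], [0.001, -0.0, -1.0]]
ft_force: [-1.7, 0.4, 4.8]
gripper_width: 0.0
gripper_force: 2.3
```

Call:
step_arm(
  deltas=[0, -0.3, 0.05, 0, 0, 0, -0.3, 0, 0, 0, 0, -0.3, 0, 0, 0, 0, -0.3, 0, 0, 0],
)

```text
clock: 6.28
tool_pos: [0.5477, -0.0023, 0.076]
eef_rot: [[0.993, -0.117, 0.001], [-0.117, -0.993, 0.0], [0.001, -0.0, -1.0]]
ft_force: [-2.8, 0.6, 9.8]
gripper_width: -0.0
gripper_force: 5.3
```

Call:
step_arm(
  deltas=[0, -0.3, 0, 0, 0, 0, -0.3, 0, 0, 0, 0, -0.2, 0, 0, 0, 0, 0, 0, 0, 0],
)

```text
clock: 6.78
tool_pos: [0.5495, 0.0144, 0.0751]
eef_rot: [[0.993, -0.116, 0.001], [-0.116, -0.993, 0.001], [0.0, -0.001, -1.0]]
ft_force: [-1.9, 1.2, 6.8]
gripper_width: 0.001
gripper_force: 3.4
```

```bash
python3 - <<'E'
from meas import *
s=observe();print(s["tool_pos"],s["ft_force"])
im,P=pts("wrist");cv2.imwrite("pics/w2.png",im[...,::-1]);measure(P)
E
```

```text
[0.54952359 0.01442088 0.07507261] [-1.88771601  1.154695    6.76474438]
1 [9, 86, 631, 394, 136613] h 0.1625 rect [0.5571 0.0143] 0.1217 0.0247 83.78 line ang 85.32 thru [0.5663 0.0237]
```

View pics/w2.png

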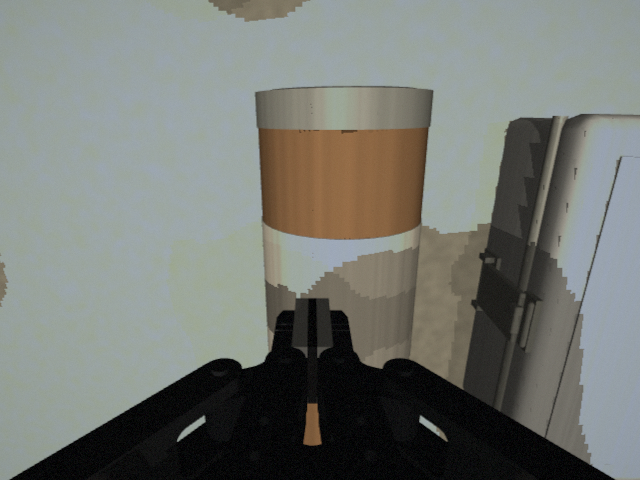

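The wrist view shows the tip (u=313) about 15 mm past the tube's midline (u≈342). The tube has rolled about 20 mm, and the latch at (490,285) is shut. I'll lift, step back and do another stroke.

Call:
step_arm(
  deltas=[0, 0, -0.6, 0, 0, 0, 0.7, 0, 0, 0, 0, 0.7, 0, 0, 0, 0, 0, 0.4, 0, 0, 0, 0, 0.1, 0, 0, 0, 0, 0, 0, 0],
)

```text
clock: 7.58
tool_pos: [0.5458, -0.0137, 0.0758]
eef_rot: [[0.993, -0.116, -0.001], [-0.116, -0.993, 0.001], [-0.001, -0.0, -1.0]]
ft_force: [0.3, 0.6, 0.8]
gripper_width: -0.004
gripper_force: 0.0
```

Call:
step_arm(
  deltas=[0, 0, 0.1, 0, 0, 0, 0, 0, 0, 0],
)

```text
clock: 7.82
tool_pos: [0.5463, -0.0142, 0.075]
eef_rot: [[0.993, -0.116, 0.0], [-0.116, -0.993, -0.0], [0.0, 0.0, -1.0]]
ft_force: [-0.7, -1.2, 5.4]
gripper_width: -0.002
gripper_force: 2.4
```

Call:
step_arm(
  deltas=[0, -0.4, 0, 0, 0, 0, -0.4, 0, 0, 0, 0, -0.4, 0, 0, 0],
)

```text
clock: 8.2
tool_pos: [0.5489, 0.0103, 0.076]
eef_rot: [[0.993, -0.116, 0.0], [-0.116, -0.993, 0.001], [0.0, -0.001, -1.0]]
ft_force: [-3.3, 0.1, 10.8]
gripper_width: -0.002
gripper_force: 5.6
```

Call:
step_arm(
  deltas=[0, -0.4, 0, 0, 0, 0, -0.4, 0, 0, 0, 0, -0.3, 0, 0, 0, 0, 0, 0, 0, 0],
)

```text
clock: 8.7
tool_pos: [0.5515, 0.0334, 0.0757]
eef_rot: [[0.993, -0.115, 0.0], [-0.115, -0.993, 0.002], [0.0, -0.002, -1.0]]
ft_force: [-2.3, 0.2, 9.9]
gripper_width: -0.002
gripper_force: 4.7
```

```bash
cat > off.py <<'E'
from meas import *
s=observe();im,P=pts("wrist")
h=cv2.cvtColor(im,cv2.COLOR_RGB2HSV);m=cv2.inRange(h,(5,90,50),(20,255,255)); m[235:]=0
k,L,st,ce=cv2.connectedComponentsWithStats(m);i=1+np.argmax(st[1:,4]);M=L==i
n=s["eef_rot"][:2,1]*-1
def edges(v): u=np.flatnonzero(M[v]); return u.min(),u.max()
r=st[i,1]; vs=np.arange(r+20,r+st[i,3]-20,5)
A=np.array([edges(v) for v in vs]);print("rows",vs[0],vs[-1],"edges",A[0],A[-1])
c=np.polyfit(vs,A.mean(1),1);w=np.polyfit(vs,A[:,1]-A[:,0],1)
o=(np.polyval(c,300)-313)*76/np.polyval(w,300)
tn=s["tool_pos"][:2]@n
print("tip n",tn.round(4),"tube behind tip mm",o.round(1),"tube n",(tn-o/1000).round(4),s["tool_pos"],s["ft_force"].round(1))
E
python3 off.py
```

```text
rows 147 212 edges [250 415] [254 410]
tip n 0.0964 tube behind tip mm 9.5 tube n 0.0868 [0.55150282 0.03335958 0.07572681] [-2.3  0.2  9.9]
```

Call:
step_arm(
  deltas=[0, 0, -0.6, 0, 0, 0, 0.6, 0, 0, 0, 0, 0.6, 0, 0, 0, 0, 0, 0.4, 0, 0, 0, 0, 0.1, 0, 0, 0, 0, 0.05, 0, 0, 0, 0, 0, 0, 0],
)

```text
clock: 9.62
tool_pos: [0.5486, 0.0079, 0.0752]
eef_rot: [[0.993, -0.116, -0.0], [-0.116, -0.993, 0.0], [-0.0, -0.0, -1.0]]
ft_force: [-0.1, 0.2, -0.7]
gripper_width: 0.001
gripper_force: 0.0
```

Call:
step_arm(
  deltas=[0, -0.1, 0, 0, 0, 0, 0, 0.1, 0, 0, 0, 0, 0, 0, 0],
)

```text
clock: 10.0
tool_pos: [0.5492, 0.0093, 0.0749]
eef_rot: [[0.993, -0.117, 0.001], [-0.117, -0.993, -0.0], [0.001, 0.0, -1.0]]
ft_force: [-3.3, -1.5, 10.3]
gripper_width: -0.004
gripper_force: 5.0
```

Call:
step_arm(
  deltas=[0, -0.4, -0.03, 0, 0, 0, -0.4, 0, 0, 0, 0, -0.4, 0, 0, 0, 0, -0.4, 0, 0, 0, 0, -0.4, 0, 0, 0, 0, -0.4, 0, 0, 0, 0, -0.2, 0, 0, 0, 0, 0, 0, 0, 0],
)

```text
clock: 11.0
tool_pos: [0.5551, 0.063, 0.0752]
eef_rot: [[0.993, -0.115, 0.001], [-0.115, -0.993, 0.002], [0.001, -0.002, -1.0]]
ft_force: [-2.9, 1.3, 7.9]
gripper_width: 0.0
gripper_force: 4.2
```

```bash
python3 off.py
```

```text
rows 148 213 edges [258 423] [261 418]
tip n 0.1265 tube behind tip mm 13.0 tube n 0.1135 [0.55514111 0.06300253 0.07524273] [-2.9  1.3  7.9]
```

Call:
step_arm(
  deltas=[0, 0, -0.6, 0, 0, 0, 0.7, 0, 0, 0, 0, 0.6, 0, 0, 0, 0, 0, 0.4, 0, 0, 0, 0, 0.15, 0, 0, 0, 0, 0.05, 0, 0, 0, 0, 0, 0, 0],
)

```text
clock: 11.92
tool_pos: [0.5515, 0.0354, 0.0748]
eef_rot: [[0.993, -0.116, -0.001], [-0.116, -0.993, -0.0], [-0.001, 0.0, -1.0]]
ft_force: [-2.6, 0.1, 10.4]
gripper_width: -0.002
gripper_force: 5.0
```

Call:
step_arm(
  deltas=[0, -0.4, -0.03, 0, 0, 0, -0.4, 0, 0, 0, 0, -0.4, 0, 0, 0, 0, -0.4, 0, 0, 0, 0, -0.4, 0, 0, 0, 0, -0.3, 0, 0, 0, 0, -0.2, 0, 0, 0, 0, 0, 0, 0, 0],
)

```text
clock: 12.92
tool_pos: [0.5573, 0.0874, 0.0755]
eef_rot: [[0.993, -0.114, -0.001], [-0.114, -0.993, 0.002], [-0.001, -0.002, -1.0]]
ft_force: [-2.9, 2.1, 10.5]
gripper_width: 0.001
gripper_force: 5.0
```

```bash
python3 off.py
```

```text
rows 147 212 edges [255 420] [258 414]
tip n 0.1506 tube behind tip mm 11.6 tube n 0.139 [0.55726124 0.0874329  0.07545486] [-2.9  2.1 10.5]
```

Tube n is 0.139, which is on target. I'll lift straight up and check.

Call:
step_arm(
  deltas=[0, 0, -0.2, 0, 0, 0, 0, -0.6, 0, 0, 0, 0, -1, 0, 0, 0, 0, -1, 0, 0, 0, 0, -1, 0, 0, 0, 0, -1, 0, 0, 0, 0, -1, 0, 0, 0, 0, -1, 0, 0],
)

```text
clock: 13.98
tool_pos: [0.5578, 0.0849, 0.2115]
eef_rot: [[0.993, -0.117, 0.0], [-0.117, -0.993, 0.0], [0.0, -0.0, -1.0]]
ft_force: [-1.2, -0.0, 0.2]
gripper_width: -0.0
gripper_force: 0.0
```

Call:
step_arm(
  deltas=[-0.5, 1, -0.5, 0, 0, -0.5, 1, -0.5, 0, 0, -0.5, 1, 0, 0, 0, -0.5, 1, 0, 0, 0, -0.5, 1, 0, 0, 0, -0.5, 1, 0, 0, 0, -0.5, 1, 0, 0, 0, -0.5, 1, 0, 0, 0],
)

```text
clock: 14.98
tool_pos: [0.4584, -0.0659, 0.2302]
eef_rot: [[0.993, -0.117, -0.001], [-0.117, -0.993, 0.0], [-0.001, -0.0, -1.0]]
ft_force: [0.1, -0.4, -0.5]
gripper_width: -0.001
gripper_force: 0.0
```

Call:
step_arm(
  deltas=[-0.5, 1, 0, 0, 0, -0.5, 1, 0, 0, 0, -0.5, 1, 0, 0, 0, -0.5, 1, 0, 0, 0, -0.5, 1, 0, 0, 0, -0.5, 1, 0, 0, 0, -0.5, 1, 0, 0, 0, 0, 0, 0, 0, 0],
)

```text
clock: 15.98
tool_pos: [0.3722, -0.1969, 0.2303]
eef_rot: [[0.993, -0.121, -0.001], [-0.121, -0.993, -0.0], [-0.001, 0.0, -1.0]]
ft_force: [0.5, -0.1, 0.1]
gripper_width: -0.003
gripper_force: 0.0
```

```bash
python3 - <<'E'
from meas import *
for n in("top","scene"):
    im,P=pts(n);cv2.imwrite(f"pics/{n}9.png",im[...,::-1]);print(n);measure(P)
print(observe()["qvel"].round(3),observe()["tool_pos"])
E
```

```text
top
2 [263, 230, 45, 95, 3430] h 0.0788 rect [0.5542 0.0772] 0.0586 0.1817 84.35 line ang -6.74 thru [0.5536 0.0771]
3 [362, 242, 68, 96, 5754] h 0.0758 rect [ 0.5202 -0.138 ] 0.1295 0.1805 82.38 line ang -7.45 thru [ 0.5176 -0.1405]
4 [162, 244, 51, 48, 1795] h 0.1368 rect [0.575  0.2656] 0.071 0.0723 28.87 line ang -57.61 thru [0.5748 0.266 ]
scene
1 [258, 161, 90, 68, 3570] h 0.0734 rect [ 0.5249 -0.1378] 0.1343 0.1805 82.06 line ang -8.16 thru [ 0.5278 -0.1385]
3 [309, 227, 88, 66, 2867] h 0.0771 rect [0.5588 0.0793] 0.0593 0.1824 83.52 line ang -5.64 thru [0.5623 0.0776]
4 [389, 282, 47, 63, 2251] h 0.1341 rect [0.5801 0.2664] 0.0721 0.0726 26.79 line ang 55.24 thru [0.5806 0.2671]
[-0.015  0.003 -0.01  -0.007  0.001  0.     0.001] [ 0.37376646 -0.19500919  0.23040882]
```

View pics/top9.png

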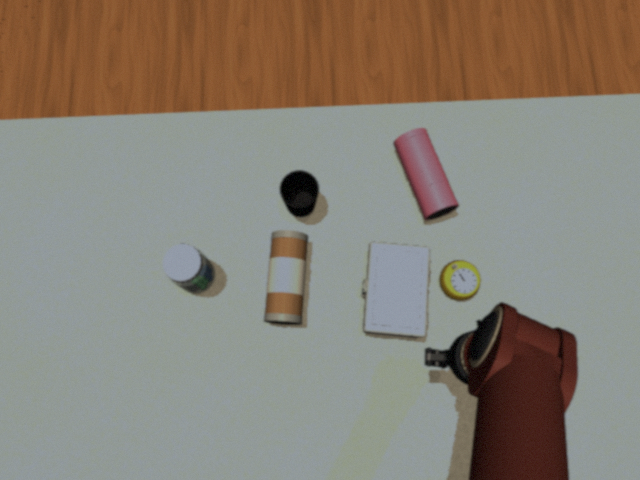

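The tube (286,277) is midway, with about 11.5 cm clear on each side. The tin, jar, cup and timer look unmoved.

```bash
python3 -c "
from rig import *
print(close_job())"
```

```text
the job is handed in; nothing more can be done
None
```

I rolled the tube about 9.5 cm straight away from the tin. It lies midway, with about 11–12 cm of clear shelf on each side. Everything else looks unmoved, the latch looks shut, the hand is clear, and the job is handed in.

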